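# Snap the thick fuse into its base and set the height gauge over it

### The arm

A 6-joint arm with a two-finger parallel gripper is mounted at the origin on the work surface. World frame = base frame: x ahead of the robot, y to its left, z up, the work surface at z = 0. Lengths are in mm, angles in rad, forces in N, time in s.
With the tool pointing down it reaches from about 325 to 775 mm from the base axis. Payload 5.5 kg.
Tool frame: the origin (TCP) lies on the centre line of the jaws, within the pads' length; the fingertips stand ahead of it and the grasp point (between the pads) lies 2 mm behind it (ctrl.tcp_to_tips is the z of the fingertips in the tool frame, in mm); z points along the fingers, y is the line along which they close (so a half turn about z gives the same grasp; the last joint's range is limited). The gripper opens to 85 mm and grips with 20 to 120 N. Pads are 22 mm wide; open, the fingers measure 114 mm over their backs; the gripper's body (76 mm by 85 mm) begins 54 mm behind the grasp point. The pads swing forward as they close: fully open they stand 13 mm farther back than shut.
Start: joints at [1.256, 0.091, 1.231, -0, 1.82, -0.057], TCP at [152.976, 580.185, 248.275] pointing down, gripper open.
Joint ranges: [-2.87, 2.87], [-0.86, 2.18], [0.17, 2.46], [-1.51, 4.65], [0.06, 2.69], [-2.65, 2.65]. Speed limits (rad/s): [2.57, 2.57, 3.01, 3.14, 3.14, 3.14].

### API

Orientations are given as a unit quaternion [w, x, y, z].
In Python, from station import ctrl, read_camera, camera_params gives the robot as it stands. The module is installed in compiled form; this text tells all that it offers.
- The arm moves only by the tool move_arm, never from a script. Its argument "targets" is text: rows parted by semicolons, each of 7 numbers parted by spaces: the gripper's target within -1 to 1 (shut at 1, half-way at 0, fully open at -1), then the shift along the world's x, y, z in mm, then the turn, a rotation vector about the world's x, y, z in degrees. In form: claw x y z wx wy wz; .... A call has 1 to 8 rows; each row shifts and turns the commanded pose from where the row before left it; what a row does not reach is not made up. A row lasts 1/12 s, in which the tool goes at most 41.7 mm and 7.16 degrees, less where a joint would pass 70% of its speed; a pose out of reach is approached as far as the arm can. A call with a gripper value outside its range is refused whole. The fingers move at their own pace and stop on an object; "grip_force" is the grip in N (left out, the last holds). Time passes only in rows, so rows that do not move let the fingers close. It gives the time, the measured TCP pose, the force, the opening and the grip force at its end, in the units of the state.
- ctrl.get_obs(): the state, without advancing time (a new reading comes with each control period).
- read_camera(name): name is "side" or "top"; returns (picture, depth): 400x640x3 uint8, red, green, blue; 400x640 float32, mm along the optical axis (not along the pixel's ray), 0 where there is no reading.
- camera_params(name): a dict with "vfov" (degrees; the focal length in pixels is half the picture's height over the tangent of half this angle, whatever the lens; pixels are square), "cx", "cy" (the principal point, pixels), "distortion" ([k1, k2, p1, p2, k3] as OpenCV has them; the pictures are not rectified), "eye" and "orientation" of the camera in the world. Camera axes: x right, y up, looking along -z (the intrinsics and any distortion apply to the point x, -y, -z); pixel columns grow to the right and rows downward; lengths in mm; the calibration is good to about 2 mm. A picture is of the moment at which its call begins. camera_params takes no time and is no camera call.
- ctrl.sign_off(): hands the job in; it is judged then, once.
The state is a dict: "t": time; "q": joint angles; "qd": joint speeds; "tau": joint torques, N m; "tool_pos": TCP position; "orientation": TCP orientation; "wrist_force": force on the tool from outside, world axes, zero at the start; "moment": the same for the moment, N m; "grip_width": opening from 0.0 (shut) to 1.0 (fully open); "gripper_force": force on a finger pad.
Only numpy, scipy, OpenCV 4.12 (cv2) and the standard library are available. Lean on these libraries where they do the work, as an engineer would, in place of code of your own. Each camera call takes 0.05 s, during which the arm holds its last target. There are 200 camera calls.

### The job

Take the one thick fuse out of the rack, lay it in the V-notched rest and let go, then take it up again and press it down into the spring clips of the fuse base until it snaps fully home. Then stand the bridge gauge upright on the table astride the fuse base, centred, so that its sprung foot rests on the fuse, and let go. Leave the two thin fuses, the screwdriver and the tape roll where they are.

Things in the scene. Friction and masses are not known exactly. Their poses are not given: they have to be found in the camera images.
- thick_fuse: Cartridge fuse: white ceramic cylinder with 15 mm long steel end caps, 22 mm diameter, 58 mm long, about 55 g. Origin at its middle on its axis; x along its length (same either way round; it may have rolled about x). Starts lying in one of the three slots of the rack, origin 39 mm above the table.
- thin_fuse_a: Cartridge fuse of the same materials, 14 mm diameter, 51 mm long; origin and axes as for the thick fuse. Lies in another slot; a bystander.
- thin_fuse_b: Like thin_fuse_a, in the remaining slot; a bystander.
- rack: Grey plastic rack, fixed; origin: centre of underside, on the table. Three slots along its x, at y = -31, 0, 31 mm, 25 mm wide, 46 mm long, floor 28 mm high. Walls 6 mm thick between and beside them rise to 48 mm, almost to the top of the thick fuse (50 mm), so it cannot be pinched across there; slot ends are open and the thick fuse sticks out 6 mm at each. Foot 46 by 120 mm.
- rest: Dark steel rest, fixed: plate 60 (x) by 44 (y) mm, 10 mm high, with two V-notched (90 degrees) uprights 8 mm long at x = -20 and 20 mm, 31 mm high; the 32 mm between them and all beyond them is free for fingers. Origin: centre of underside, on the table.
- rest_seat (a point): Where the middle of the thick fuse is when it lies in the rest: 32 mm above the table over the rest's origin. Its x axis is the direction of the lying fuse.
- fuse_base: Black fuse base, fixed: plate 90 (x) by 44 (y) mm, 10 mm high; origin: centre of underside, on the table. At x = -24 and 24 mm a pair of brass spring fingers 8 mm wide (40 mm free between the pairs), flared to 38 mm apart at the top, 52 mm high; lips 14 mm apart at 41 mm. End walls 43 mm high at x = -36 and 36 mm, 66 mm free between: no room for fingers at the fuse's ends.
- clip_seat (a point): Where the thick fuse's middle is when fully home: 32 mm above the table over the fuse base's origin; x axis along the seated fuse. Pressed straight down with 10 to 20 N, the fuse spreads the fingers over the last 20 mm or so, the lips snap over it and it sits on brass pads 21 mm above the table. Not home, it stays 10 mm or more higher.
- gauge: Bridge height gauge, loose, 0.4 kg, standing on the table. Two steel legs 56 (x) by 12 (y) by 77 mm, 82 mm free between them in y; cross beam 40 by 106 mm, 76 to 88 mm high; on it a black housing 34 by 34 mm, 88 to 136 mm high, to grip from above. Origin: midway between the soles. The legs go on either side (y) of the fuse base.
- gauge_grip (a point): Middle of the gauge's black housing, 112 mm above the soles.
- gauge_foot (a joint): Gauge reading, m: how far its sprung foot (18 mm steel disc under the beam's middle, underside 36 mm above the soles when free) is pushed up. 0 when free; about 0.0065 when the gauge stands over the seated thick fuse (top 43 mm above the table). Spring 1 to 2 N: the gauge's weight suffices.
- screwdriver: Screwdriver with a black handle lying on the table, 190 mm long; a bystander.
- tape_roll: Red roll of tape lying flat, 80 mm diameter, 19 mm high; a bystander.
There are look-alikes about, which are no part of the job. Leave any purple look-alike of the fuse_base alone.

How it is judged (in metres and radians):
On the way, in this order (a step that is already met when the one before it is completed fails the run):
1. the thick fuse lies in the notches of the rest, let go (distance between thick_fuse and rest_seat below 0.01 m and z of thick_fuse in the frame of rest_seat below 0.003 m and angle between the x axis of thick_fuse and the x axis of rest, either way round below 0.1 rad and contact force between the fingers and thick_fuse below 0.05 N), for 0.2 s.
2. the thick fuse is snapped fully home in the clips and let go (distance between thick_fuse and clip_seat below 0.006 m and z of thick_fuse in the frame of clip_seat below 0.0025 m and angle between the x axis of thick_fuse and the x axis of fuse_base, either way round below 0.08 rad and contact force between the fingers and thick_fuse below 0.05 N), for 0.2 s.
At the end, for the whole second after the job is handed in: Thick fuse home in the clips (within 6 mm of clip_seat, at most 2.5 mm high, 0.08 rad in line); gauge at rest upright (0.04 rad) on the table, centre within 12 mm of the base's, reading 5 to 9 mm; thin fuses moved under 25 mm, screwdriver and tape roll under 30 mm (distance between thick_fuse and clip_seat below 0.006 m and z of thick_fuse in the frame of clip_seat below 0.0025 m and angle between the x axis of thick_fuse and the x axis of fuse_base, either way round below 0.08 rad and value of joint gauge_foot between 0.005 and 0.009 m and horizontal distance between gauge and fuse_base below 0.012 m and height (world z) of gauge below 0.003 m and angle between gauge's own z axis and vertical below 0.04 rad and linear speed of each of gauge, thick_fuse below 0.02 m/s and distance of each of thin_fuse_a, thin_fuse_b from where it was at the start of the episode below 0.025 m and distance of each of screwdriver, tape_roll from where it was at the start of the episode below 0.03 m); the robot touches nothing.
It fails at once if a thin fuse taken out or knocked out of the rack (distance of any of thin_fuse_a, thin_fuse_b from where it was at the start of the episode above 0.025 m).
It fails at once if the screwdriver or the tape roll pushed away (distance of any of screwdriver, tape_roll from where it was at the start of the episode above 0.03 m).
It also fails if it takes over 69 s, if anything falls off the work surface, if the arm or the gripper's body presses on something with over 40 N, if the wrist force passes 120 N, or if a joint passes its speed limit or range.

## Working session

There is one attempt and no reset: what is moved stays moved. The work goes in short steps, Python scripts to look and compute and a tool call to move; the robot and the scene stay as the last step left them, time stands still between calls to the robot, and variables do not carry over. Pictures are saved under pics/ and viewed, at most 12 in all, crops included, and the job is handed in when it is done.

Besides the shell and the picture viewer there is one more tool, called after "Call:" as name(argument=value, ...) on one line, values as JSON. move_arm: Moves the arm, as the interface text tells. Its arguments: {"type":"object","properties":{"targets":{"type":"string"},"grip_force":{"type":"number"}},"required":["targets"]}

```bash
mkdir -p pics; cat > h.py <<'E'
import numpy as np, cv2
from scipy.spatial.transform import Rotation as R
from station import ctrl, read_camera, camera_params
def cam(n):
    p=camera_params(n); f=200/np.tan(np.radians(p['vfov'])/2)
    K=np.array([[f,0,p['cx']],[0,f,p['cy']],[0,0,1.]]); q=p['orientation']
    return K,np.array(p['distortion'],float),np.array(p['eye'],float),R.from_quat([q[1],q[2],q[3],q[0]]).as_matrix()
def rays(n,uv):
    K,d,e,M=cam(n); u=cv2.undistortPoints(np.array(uv,float).reshape(-1,1,2),K,d).reshape(-1,2)
    return e,np.c_[u[:,0],-u[:,1],-np.ones(len(u))]@M.T
def onplane(n,uv,z):
    e,r=rays(n,uv); return e+r*((z-e[2])/r[:,2])[:,None]
def cloud(n,D):
    v,u=np.mgrid[0:400,0:640]; e,r=rays(n,np.c_[u.ravel(),v.ravel()])
    P=(e+r*D.reshape(-1,1)).reshape(400,640,3); P[D==0]=np.nan; return P
def both(n,tag):
    I,D=read_camera(n); cv2.imwrite(f'pics/{tag}.png',I[:,:,::-1]); np.savez(f'{tag}.npz',I=I,D=D); return I,D
E
python3 -c "
from h import *
for n in ('top','side'):
    both(n,n+'0'); p=camera_params(n); print(n,p)
print(ctrl.get_obs(),ctrl.tcp_to_tips)"
```

```text
top {'vfov': 55.60666196295164, 'cx': 317.74874309691296, 'cy': 197.06676141315927, 'distortion': array([-0.04841588,  0.        ,  0.        ,  0.        ,  0.        ]), 'eye': array([483.60921788,  19.23908479, 979.3464264 ]), 'orientation': array([-0.69812693, -0.0140708 ,  0.0303021 ,  0.71519409])}
side {'vfov': 57.26188970330804, 'cx': 321.14188643593815, 'cy': 199.13723792906785, 'distortion': array([0.01306518, 0.        , 0.        , 0.        , 0.        ]), 'eye': array([301.21028281, 522.68332608, 782.33110375]), 'orientation': array([-0.21669863, -0.07230977,  0.33055153,  0.91572304])}
{'t': 0.1, 'q': array([ 1.25627462e+00,  9.18530132e-02,  1.23176815e+00,  5.99065927e-05,
        1.81979194e+00, -5.66917280e-02]), 'qd': array([ 0.00025326, -0.00170937, -0.00229989, -0.00120089,  0.00033583,
        0.00142126]), 'tau': array([ 2.54665007e-03, -4.60220075e+01, -4.19216001e+01,  4.99084524e-05,
        1.07372337e-02, -1.86571680e-05]), 'tool_pos': array([152.90226349, 579.96955094, 247.22080924]), 'orientation': array([-1.96513515e-04,  1.28550865e-01,  9.91702499e-01, -8.89235326e-04]), 'wrist_force': array([-0.12635963,  0.29156584, -0.21252514]), 'moment': array([ 0.01185505, -0.0130017 ,  0.01631627]), 'gripper_force': 0.0, 'grip_width': 0.9975230698632045} 17.0
```

View pics/top0.png

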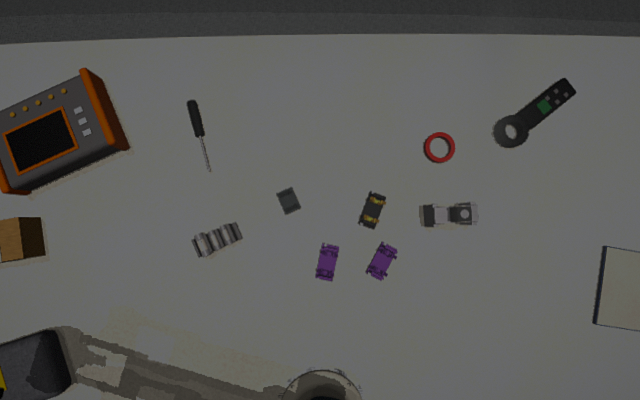

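View pics/side0.png

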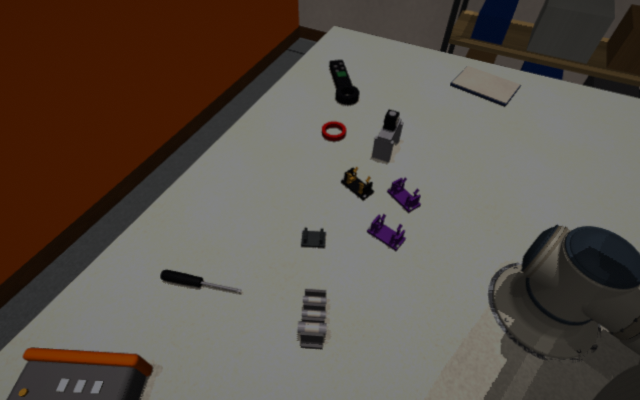

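The top view shows the rack at (217,239), the rest at (289,201), a black and brass base at (372,210), two purple look-alikes at (327,262) and (381,261), the gauge at (448,214), the tape at (440,147) and the screwdriver at (200,135). I'll enlarge the dim parts.

```bash
python3 -c "
from h import *
a=np.load('top0.npz')['I'];b=np.load('side0.npz')['I']
def c(I,x,y,w,h): return cv2.resize(np.clip(I[y:y+h,x:x+w].astype(float)*1.8,0,255).astype(np.uint8),(400,300),interpolation=cv2.INTER_CUBIC)
o=np.vstack([np.hstack([c(a,185,210,64,48),c(a,410,185,80,60)]),np.hstack([c(b,280,280,80,60),c(b,330,95,120,90)])])
cv2.imwrite('pics/crop.png',o[:,:,::-1])
"
```

```text
(no output)
```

View pics/crop.png

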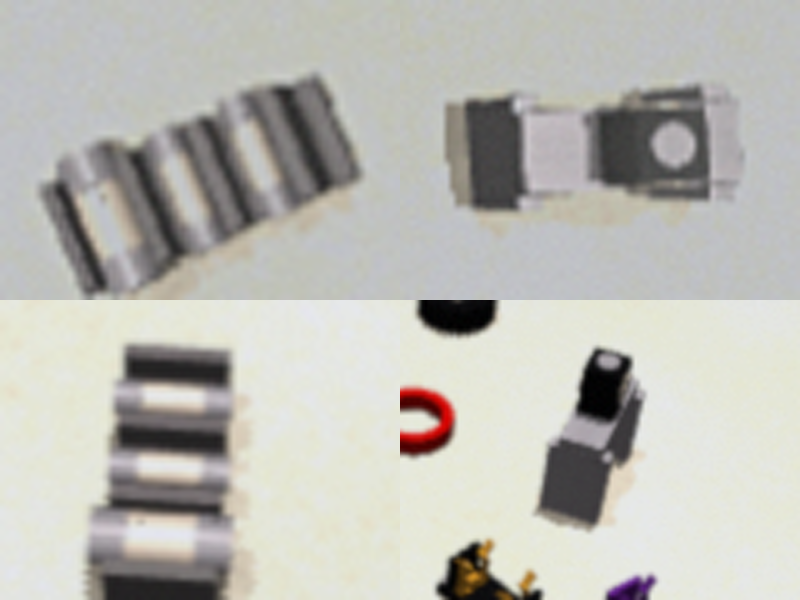

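The thick fuse is the widest, longest one: top view (201,243), side view (313,328). The thin candidates, at top view (216,240) and (228,234), are narrower and don't stick out of their slots. The base meant is the black and brass one at (372,210), not the purple ones. Now I'll measure from both views.

```bash
cat >> h.py <<'E'
BOX={'top':dict(rack=(185,215,250,262),rest=(272,182,306,220),base=(354,186,392,234),gauge=(412,195,486,236)),
 'side':dict(rack=(290,280,335,355),rest=(295,220,332,252),base=(336,163,378,202),gauge=(366,105,408,168))}
def rectz(P,lo,hi):
    z=P[:,2]; Q=P[(z>lo)&(z<hi)]
    if len(Q)<8: return len(Q)
    c,s,a=cv2.minAreaRect(Q[:,:2].astype(np.float32)); m=np.median(Q,0)
    return len(Q),np.round(c,1),np.round(s,1),round(a,1),'med',np.round(m,1)
E
python3 -c "
from h import *
for n in ('top','side'):
    d=np.load(n+'0.npz'); P=cloud(n,d['D'])
    for k,(x0,y0,x1,y1) in BOX[n].items():
        Q=P[y0:y1,x0:x1].reshape(-1,3); Q=Q[~np.isnan(Q[:,2])]
        print(n,k,'floor',np.round(np.percentile(Q[:,2],[5,20,50,99]),1))
        for lo,hi in dict(rack=[(10,60),(45,60)],rest=[(5,16),(20,40)],base=[(5,16),(30,60)],gauge=[(70,100),(125,145)])[k]: print('   ',lo,hi,rectz(Q,lo,hi))
"
```

```text
top rack floor [-1.4  0.1  2.2 51.7]
    10 60 (947, array([446.5, 251.6]), array([ 58. , 109.6]), 23.8, 'med', array([445.2, 254.1,  43.2]))
    45 60 (400, array([445.3, 254.9]), array([ 57.9, 100.7]), 24.1, 'med', array([438.7, 276.9,  49. ]))
top rest floor [-1.9 -0.3  1.9 30.9]
    5 16 (320, array([540.3,  72.3]), array([71.9, 85.2]), 84.6, 'med', array([536.4,  72.3,  10.7]))
    20 40 (79, array([536.7,  72.4]), array([48. , 33.6]), 22.5, 'med', array([526.8,  72.1,  27.2]))
top base floor [-1.9 -0.4  1.9 50.2]
    5 16 (426, array([ 508. , -141.6]), array([97.9, 85.7]), 1.2, 'med', array([ 505.6, -138.6,   10.6]))
    30 60 (153, array([ 507.1, -141.7]), array([38.5, 78.1]), 67.8, 'med', array([ 520.9, -142. ,   44.1]))
top gauge floor [ -2.1  -0.6   1.7 138.6]
    70 100 (492, array([ 491.6, -330.4]), array([ 53.6, 107. ]), 1.4, 'med', array([ 490.2, -303.9,   87.8]))
    125 145 (257, array([ 491.7, -329.2]), array([36.2, 34.3]), 88.8, 'med', array([ 492.2, -327.1,  136.5]))
side rack floor [-1.8 -0.5  1.6 50.7]
    10 60 (1322, array([443. , 258.3]), array([ 57.1, 110.8])
[... 205 characters left out ...]
y([538. ,  70.2]), array([59.9, 45.6]), 22.5, 'med', array([538.1,  74.1,   9.9]))
    20 40 (69, array([537.9,  71.4]), array([47.8, 35.1]), 23.1, 'med', array([526.2,  70.4,  26. ]))
side base floor [-1.9 -0.6  1.1 47.4]
    5 16 (260, array([ 508.1, -143.5]), array([46.7, 91.5]), 67.4, 'med', array([ 510.8, -136.6,   10.3]))
    30 60 (155, array([ 508. , -143.8]), array([37.8, 78.3]), 67.6, 'med', array([ 493.4, -141.8,   41.8]))
side gauge floor [ -2.   -0.6   1.4 137. ]
    70 100 (302, array([ 491.3, -329.3]), array([ 55.5, 106.7]), 1.7, 'med', array([ 485. , -296.7,   87. ]))
    125 145 (128, array([ 490.2, -329.3]), array([35.6, 35.9]), 87.6, 'med', array([ 489.9, -324. ,  135.6]))
```

```bash
python3 -c "
from h import *
t=np.radians(23.6); ux=np.array([np.cos(t),np.sin(t)]); uy=np.array([-ux[1],ux[0]])
for n in ('top','side'):
    d=np.load(n+'0.npz'); P=cloud(n,d['D']); x0,y0,x1,y1=BOX[n]['rack']
    Q=P[y0:y1,x0:x1].reshape(-1,3); Q=Q[~np.isnan(Q[:,2])]; r=(Q[:,:2]-[445,254])@uy
    for lo,hi in((12,45),(-15,12),(-45,-15)):
        S=Q[(r>lo)&(r<hi)&(Q[:,2]>36)]; print(n,lo,rectz(S,36,60),np.percentile(S[:,2],98).round(1), 'high', rectz(S,48.3,60))
"
```

```text
top 12 (302, array([433.8, 280.5]), array([57.9, 32.5]), 24.0, 'med', array([434. , 279. ,  48.5])) 52.5 high (162, array([433.8, 280.5]), array([57.9, 32.2]), 23.5, 'med', array([435.1, 281.5,  50. ]))
top -15 (137, array([445.8, 249.9]), array([51. , 21.9]), 23.3, 'med', array([445.1, 251.7,  42.1])) 51.7 high (15, array([449.8, 241.6]), array([42.3,  3.2]), 23.7, 'med', array([450. , 240.4,  51. ]))
top -45 (182, array([456.2, 226.2]), array([51. , 29.7]), 24.1, 'med', array([454.8, 227.4,  42.3])) 51.6 high (28, array([454.5, 225.5]), array([40.6, 29.5]), 23.7, 'med', array([450.8, 233.8,  49.8]))
side 12 (434, array([433.4, 279.8]), array([57.1, 32.9]), 24.3, 'med', array([433. , 280.6,  47.8])) 51.5 high (186, array([433.1, 280.2]), array([57.4, 31.9]), 22.3, 'med', array([431.9, 280.1,  49.5]))
side -15 (224, array([443.6, 251.6]), array([50.4, 26. ]), 24.6, 'med', array([443.7, 249.3,  40.7])) 49.9 high (16, array([447.1, 239.6]), array([42.1,  3.2]), 20.8, 'med', array([443.4, 238.4,  49. ]))
side -45 (241, array([455.6, 225.9]), array([50. , 29.8]), 23.5, 'med', array([455.5, 224.4,  41.3])) 49.5 high (22, array([455.3, 225.9]), array([43. , 29.6]), 23.3, 'med', array([458.5, 237.9,  48.9]))
```

Call:
move_arm(targets="-1 40 -40 0 0 0 -6.5;-1 40 -40 0 0 0 -6.5;-1 0 -41 0 0 0 -6.5;-1 40 -40 0 0 0 -6.5;-1 40 -40 -10 0 0 -6.5;-1 40 -40 -20 0 0 -6.5;-1 40 -40 -20 0 0 -6.5;-1 25 -20 -20 0 0 -6", grip_force=80)

```text
t: 0.77
tool_pos: [352.5, 344.3, 193.9]
orientation: [0.001, 0.549, 0.836, 0.001]
wrist_force: [-0.6, 1.0, 0.0]
grip_width: 1.004
gripper_force: 0.0
```

Call:
move_arm(targets="-1 15.5 1 -38 0 0 0;-1 0 0 -30 0 0 0;-1 0 0 0 0 0 0;-1 0 0 0 0 0 0;-1 0 0 0 0 0 0;-1 0 0 0 0 0 0")

```text
t: 1.27
tool_pos: [366.9, 348.4, 128.3]
orientation: [0.001, 0.546, 0.838, 0.002]
wrist_force: [-0.2, -0.7, 0.4]
grip_width: 0.998
gripper_force: 0.0
```

Call:
move_arm(targets="-1 17 -17 0 0 0 0;-1 17 -17 0 0 0 0;-1 17 -17 0 0 0 0;-1 15.5 -17 0 0 0 0;-1 0 0 -20 0 0 0;-1 0 0 0 0 0 0;-1 0 0 0 0 0 0")

```text
t: 1.85
tool_pos: [432.7, 279.6, 106.2]
orientation: [-0.0, 0.546, 0.837, 0.0]
wrist_force: [1.0, 0.3, 0.7]
grip_width: 1.0
gripper_force: 0.0
```

```bash
python3 -c "
from h import *
o=ctrl.get_obs();print(o['tool_pos'],o['orientation'],o['q'])
I,D=both('side','side1')
cv2.imwrite('pics/s1c.png',cv2.resize(np.clip(I[190:380,220:440].astype(float)*1.8,0,255).astype(np.uint8),None,fx=3,fy=3)[:,:,::-1])"
```

```text
[432.69138393 279.62161087 106.1512146 ] [-9.42381816e-05  5.46440209e-01  8.37498098e-01  1.57120908e-04] [ 5.07484356e-01 -1.19565899e-01  1.69105812e+00  3.13281411e-04
  1.56991036e+00  9.29034214e-02]
```

View pics/s1c.png

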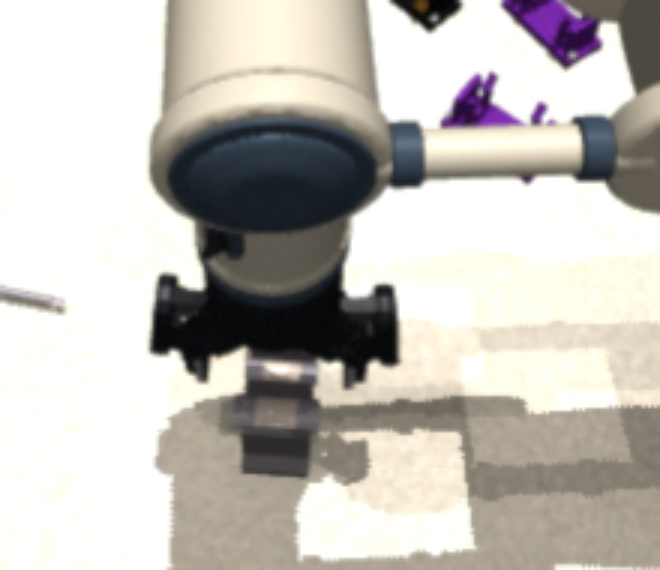

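The crop shows the gripper straddling the rack along the fuse axis, with a finger clear of each end of the fuse (crop (275,405)). Going down to grip the ends.

Call:
move_arm(targets="-1 1 0.5 -20 0 0 0;-1 0 0 -20 0 0 0;-1 0 0 -15 0 0 0;-1 0 0 -10 0 0 0;-1 0 0 -5 0 0 0;-1 0 0 0 0 0 0;-1 0 0 0 0 0 0")

```text
t: 2.48
tool_pos: [434.3, 280.3, 36.4]
orientation: [0.0, 0.546, 0.838, 0.001]
wrist_force: [0.2, 0.4, 0.6]
grip_width: 0.995
gripper_force: 0.0
```

Call:
move_arm(targets="1 0 0 0 0 0 0;1 0 0 0 0 0 0;1 0 0 0 0 0 0;1 0 0 0 0 0 0;1 0 0 0 0 0 0;1 0 0 0 0 0 0;1 0 0 0 0 0 0;1 0 0 0 0 0 0", grip_force=60)

```text
t: 3.15
tool_pos: [434.7, 280.2, 36.7]
orientation: [0.001, 0.547, 0.837, 0.001]
wrist_force: [0.5, 0.2, 5.8]
grip_width: 0.663
gripper_force: 63.8
```

Call:
move_arm(targets="1 0 0 10 0 0 0;1 0 0 15 0 0 0;1 0 0 20 0 0 0;1 0 0 20 0 0 0;1 0 0 0 0 0 0")

```text
t: 3.57
tool_pos: [435.6, 280.6, 105.1]
orientation: [0.002, 0.547, 0.837, 0.003]
wrist_force: [0.1, 0.6, 0.2]
grip_width: 0.667
gripper_force: 64.0
```

Call:
move_arm(targets="1 8 -15 0 0 0 -1;1 10 -21 0 0 0 0;1 10 -21 0 0 0 0;1 10 -21 0 0 0 0;1 10 -21 0 0 0 0;1 10 -21 0 0 0 0;1 10 -21 0 0 0 0;1 10 -21 0 0 0 0")

```text
t: 4.23
tool_pos: [511.8, 116.5, 99.3]
orientation: [-0.001, 0.554, 0.833, -0.001]
wrist_force: [1.1, -0.5, -1.5]
grip_width: 0.666
gripper_force: 64.0
```

Call:
move_arm(targets="1 10 -21 0 0 0 0;1 10 -20 0 0 0 0;1 5 -5.5 0 0 0 0;1 0 0 0 0 0 0;1 0 0 0 0 0 0;1 0 0 0 0 0 0")

```text
t: 4.73
tool_pos: [536.4, 72.2, 99.9]
orientation: [-0.001, 0.554, 0.833, -0.0]
wrist_force: [-0.1, 0.6, -0.9]
grip_width: 0.666
gripper_force: 64.0
```

```bash
python3 -c "
from h import *
o=ctrl.get_obs();print(o['tool_pos'],o['orientation'],o['grip_width'])
for n in ('side','top'):
    I,D=both(n,n+'2')
I=np.load('side2.npz')['I']
cv2.imwrite('pics/s2c.png',cv2.resize(np.clip(I[130:290,220:420].astype(float)*1.8,0,255).astype(np.uint8),None,fx=3,fy=3)[:,:,::-1])"
```

```text
[536.39298669  72.1875436   99.86274906] [-5.45164375e-04  5.53598850e-01  8.32783294e-01 -3.67343852e-05] 0.6664902420118836
```

View pics/s2c.png

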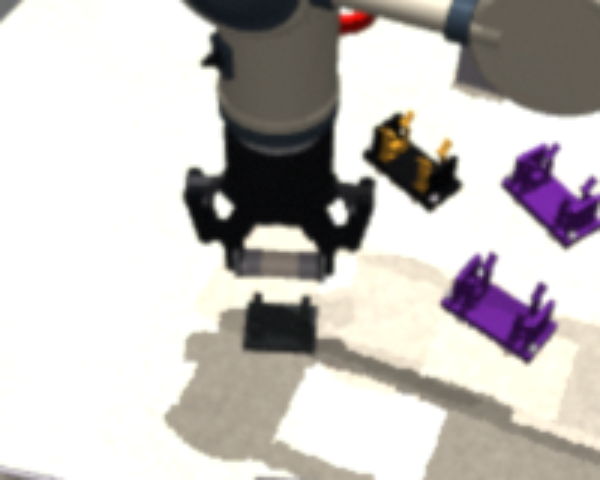

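The fuse hangs level between the fingertips at crop (280,263), which is about side view (313,218), above the rest at crop (280,325). I'll measure its offset in the hand.

```bash
python3 -c "
from h import *
d=np.load('side2.npz'); P=cloud('side',d['D'])
Q=P[210:226,299:329].reshape(-1,3); I=d['I'][210:226,299:329].reshape(-1,3).astype(int)
m=(Q[:,2]>60)&(I.max(1)>45); Q=Q[m]; print(len(Q))
u=np.array([np.cos(.398),np.sin(.398)]);v=np.array([-u[1],u[0]]); r=Q[:,:2]-[536.4,72.2]
a,b=r@u,r@v
for s in (-20,-12,-4,4,12,20):
    k=abs(a-s)<4; print(s,k.sum(),'zmax',np.percentile(Q[k,2],95).round(1),'b',np.percentile(b[k],[2,50,98]).round(1))
print(np.percentile(a,[1,99]))
"
```

```text
224
-20 26 zmax 113.0 b [-4.3 11.1 15.2]
-12 35 zmax 113.0 b [-2.7  9.4 14. ]
-4 28 zmax 113.2 b [-3.3  8.1 14. ]
4 35 zmax 113.4 b [-1.   9.1 14.2]
12 30 zmax 113.2 b [-1.9  8.9 14.7]
20 30 zmax 111.7 b [-3.7 11.1 14. ]
[-34.17145395  30.08478105]
```

Call:
move_arm(targets="1 1.3 -1.3 -20 0 0 0;1 0 0 -20 0 0 0;1 0 0 -12 0 0 0;1 0 0 -8 0 0 0;1 0 0 -5 0 0 0;1 0 0 -4 0 0 0;1 0 0 0 0 0 0;1 0 0 0 0 0 0")

```text
t: 5.5
tool_pos: [539.0, 69.6, 32.3]
orientation: [0.001, 0.554, 0.833, 0.0]
wrist_force: [0.4, -2.1, 0.3]
grip_width: 0.665
gripper_force: 64.1
```

Call:
move_arm(targets="1 0 0 -2 0 0 0;1 0 0 0 0 0 0;1 0 0 0 0 0 0")

```text
t: 5.75
tool_pos: [539.6, 69.1, 31.5]
orientation: [0.002, 0.554, 0.832, 0.0]
wrist_force: [-0.4, -4.3, 6.3]
grip_width: 0.668
gripper_force: 64.8
```

Call:
move_arm(targets="0.2 0 0 0 0 0 0;-0.2 0 0 0 0 0 0;-0.5 0 0 0 0 0 0;-1 0 0 0 0 0 0;-1 0 0 0 0 0 0;-1 0 0 0 0 0 0;-1 0 0 0 0 0 0;-1 0 0 0 0 0 0")

```text
t: 6.42
tool_pos: [538.1, 70.1, 29.0]
orientation: [-0.0, 0.554, 0.833, -0.0]
wrist_force: [0.1, -0.2, 0.5]
grip_width: 0.999
gripper_force: 0.0
```

Call:
move_arm(targets="-1 0 0 15 0 0 0;-1 0 0 20 0 0 0;-1 0 0 20 0 0 0;-1 0 0 20 0 0 -6;-1 0 0 0 0 0 -7;-1 0 0 0 0 0 -7;-1 0 0 0 0 0 -7;-1 0 0 0 0 0 -7")

```text
t: 7.08
tool_pos: [538.2, 70.0, 104.3]
orientation: [-0.0, 0.775, 0.632, 0.0]
wrist_force: [0.3, 0.1, -0.2]
grip_width: 1.0
gripper_force: 0.0
```

Call:
move_arm(targets="-1 0 0 0 0 0 -7;-1 0 0 0 0 0 -7;-1 0 0 0 0 0 -7;-1 0 0 0 0 0 -7;-1 0 0 0 0 0 -7;-1 0 0 0 0 0 -7;-1 0 0 0 0 0 -7;-1 0 0 0 0 0 -7")

```text
t: 7.75
tool_pos: [538.2, 70.0, 104.1]
orientation: [-0.0, 0.981, 0.194, -0.0]
wrist_force: [-0.2, -0.3, 0.4]
grip_width: 0.997
gripper_force: 0.0
```

```bash
python3 -c "
from h import *
o=ctrl.get_obs();print(o['tool_pos'],o['orientation'])
for n in ('side','top'):
    I,D=both(n,n+'3')
P=cloud('side',np.load('side3.npz')['D'])
Q=P[215:255,290:340].reshape(-1,3); Q=Q[(Q[:,2]<60)&(Q[:,2]>20)]
for lo in (20,33,36,39): print(lo,rectz(Q,lo,60))
I=np.load('side3.npz')['I']
cv2.imwrite('pics/s3c.png',cv2.resize(np.clip(I[150:290,230:410].astype(float)*1.8,0,255).astype(np.uint8),None,fx=3,fy=3)[:,:,::-1])"
```

```text
[538.17663121  70.00577967 104.09890133] [-6.48857401e-05  9.80976062e-01  1.94128694e-01 -1.07207726e-04]
20 (183, array([538.7,  73.9]), array([56.3, 32.1]), 27.1, 'med', array([531.5,  76.9,  37.8]))
33 (131, array([539.2,  72.2]), array([56.8, 21. ]), 22.8, 'med', array([531. ,  74.8,  40. ]))
36 (107, array([539.6,  71.4]), array([56.7, 20.1]), 23.9, 'med', array([530.2,  72.3,  40.6]))
39 (78, array([539.5,  71.6]), array([56.5, 18.2]), 22.9, 'med', array([529.1,  69.4,  41.7]))
```

View pics/s3c.png

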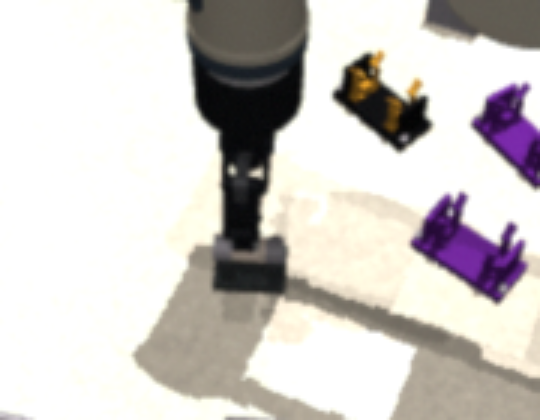

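The fuse lies in the notches at crop (250,255): top 43 mm, yaw 22.9°, matching the rest. Now I'll pinch it across the middle.

Call:
move_arm(targets="-1 0 1.2 -20 0 0 0.5;-1 0 0 -20 0 0 0;-1 0 0 -15 0 0 0;-1 0 0 -10 0 0 0;-1 0 0 -8 0 0 0;-1 0 0 0 0 0 0;-1 0 0 0 0 0 0")

```text
t: 8.43
tool_pos: [538.3, 71.1, 31.4]
orientation: [-0.0, 0.979, 0.202, -0.0]
wrist_force: [-0.8, -0.6, 0.3]
grip_width: 1.001
gripper_force: 0.0
```

Call:
move_arm(targets="1 0 0 0 0 0 0;1 0 0 0 0 0 0;1 0 0 0 0 0 0;1 0 0 0 0 0 0;1 0 0 0 0 0 0;1 0 0 0 0 0 0;1 0 0 0 0 0 0;1 0 0 0 0 0 0", grip_force=100)

```text
t: 9.1
tool_pos: [538.5, 71.1, 31.9]
orientation: [0.0, 0.98, 0.201, 0.0]
wrist_force: [-0.4, -0.1, 4.9]
grip_width: 0.212
gripper_force: 97.6
```

Call:
move_arm(targets="1 0 0 5 0 0 0;1 0 0 10 0 0 0;1 0 0 15 0 0 0;1 0 0 15 0 0 0;1 0 0 15 0 0 0;1 0 0 10 0 0 0;1 0 0 0 0 0 0;1 0 0 0 0 0 0")

```text
t: 9.77
tool_pos: [538.5, 71.2, 101.8]
orientation: [0.0, 0.98, 0.201, 0.001]
wrist_force: [0.7, -1.4, -0.7]
grip_width: 0.214
gripper_force: 97.7
```

```bash
python3 -c "
from h import *
o=ctrl.get_obs();print(o['tool_pos'],o['orientation'],o['grip_width'])
I,D=both('side','side4'); P=cloud('side',D)
Q=P[200:245,290:340].reshape(-1,3); Q=Q[(Q[:,2]<130)&(Q[:,2]>80)]
print(rectz(Q,80,130))
cv2.imwrite('pics/s4c.png',cv2.resize(np.clip(I[140:280,230:410].astype(float)*1.8,0,255).astype(np.uint8),None,fx=4,fy=4)[:,:,::-1])"
```

```text
[538.53929907  71.15423528 101.79882349] [7.08485855e-05 9.79522504e-01 2.01333769e-01 6.11169288e-04] 0.21358655302257842
(159, array([536.4,  78. ]), array([58.1, 29.8]), 23.0, 'med', array([526.2,  75.8, 108.5]))
```

View pics/s4c.png

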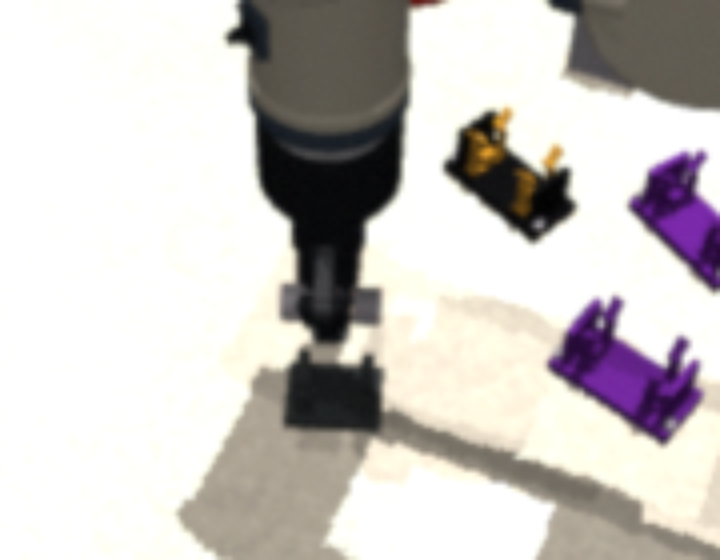

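The fuse is held across its middle, crop (330,303), with both caps free (282 to 381) and level. Moving over the black and brass base.

Call:
move_arm(targets="1 -2 -14 0 0 0 -5.5;1 -3 -20 0 0 0 -6;1 -3 -20 0 0 0 -6;1 -3 -20 0 0 0 -6;1 -3 -20 0 0 0 -6;1 -3 -20 0 0 0 -6;1 -3 -20 0 0 0 -6;1 -3 -20 0 0 0 -4")

```text
t: 10.48
tool_pos: [514.2, -83.6, 99.6]
orientation: [-0.0, 0.981, -0.196, -0.001]
wrist_force: [0.7, 0.1, -1.0]
grip_width: 0.213
gripper_force: 97.7
```

Call:
move_arm(targets="1 -3 -20 0 0 0 0;1 -3 -20 0 0 0 0;1 -2.3 -20.3 0 0 0 0;1 0 0 0 0 0 0;1 0 0 0 0 0 0;1 0 0 0 0 0 0")

```text
t: 10.98
tool_pos: [506.5, -142.6, 100.2]
orientation: [-0.0, 0.981, -0.193, -0.001]
wrist_force: [-0.5, 1.0, -1.3]
grip_width: 0.211
gripper_force: 97.8
```

```bash
python3 -c "
from h import *
o=ctrl.get_obs();print(o['tool_pos'],o['orientation'],o['grip_width'])
q=o['orientation'];print(2*np.degrees(np.arctan2(q[2],q[1]))-90)
I,D=both('side','side5'); P=cloud('side',D)
cv2.imwrite('pics/s5c.png',cv2.resize(np.clip(I[90:230,280:460].astype(float)*1.8,0,255).astype(np.uint8),None,fx=4,fy=4)[:,:,::-1])
Q=P[100:205,320:400].reshape(-1,3); Q=Q[~np.isnan(Q[:,2])]
t=np.radians(-22.3);u=np.array([np.cos(t),np.sin(t)]);v=np.array([-u[1],u[0]]);r=Q[:,:2]-o['tool_pos'][:2]; a=r@u;b=r@v
k=(Q[:,2]>95)&(Q[:,2]<120)&(abs(a)>14)&(abs(a)<34)&(abs(b)<14)
print(k.sum(), np.percentile(a[k],[1,3,97,99]),np.percentile(b[k],[3,97]),np.percentile(Q[k,2],[3,97]))
k=(Q[:,2]>30)&(Q[:,2]<60)
print(rectz(Q[k],30,60))
"
```

```text
[ 506.52302952 -142.58053125  100.18067449] [-4.22327150e-04  9.81152798e-01 -1.93230944e-01 -9.00450568e-04] 0.21109799910206534
-112.28280869993252
62 [-28.96784575 -28.34808247 -14.47673044  -0.53736825] [-9.07556103 10.60333732] [ 96.00523164 111.35129572]
(348, array([ 454.2, -240.1]), array([258.6, 140.1]), 77.0, 'med', array([ 480. , -171.1,   42.1]))
```

View pics/s5c.png

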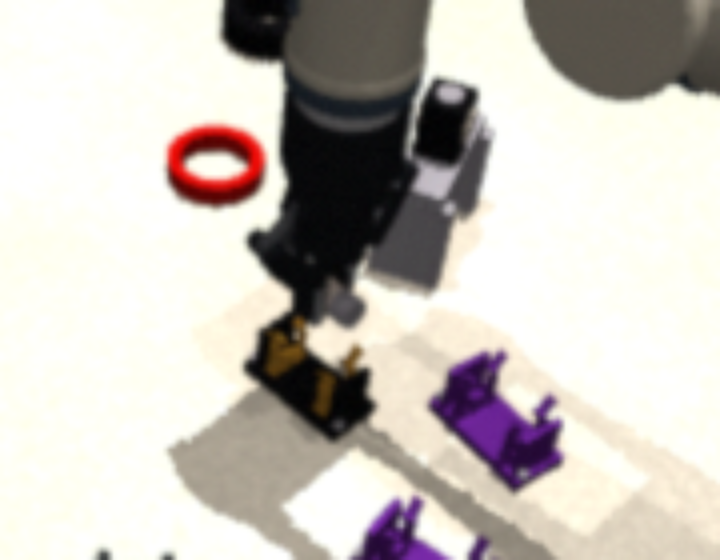

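The fuse hangs over the black and brass base (crop (310,370)), in line with it. Pressing down in stages.

Call:
move_arm(targets="1 0.7 -0.5 -15 0 0 0;1 0 0 -15 0 0 0;1 0 0 -10 0 0 0;1 0 0 -5 0 0 0;1 0 0 0 0 0 0;1 0 0 0 0 0 0", grip_force=120)

```text
t: 11.53
tool_pos: [507.7, -143.3, 56.3]
orientation: [-0.0, 0.981, -0.193, -0.0]
wrist_force: [0.8, -0.4, -0.3]
grip_width: 0.206
gripper_force: 117.3
```

Call:
move_arm(targets="1 0 0 -3 0 0 0;1 0 0 -3 0 0 0;1 0 0 -3 0 0 0;1 0 0 -3 0 0 0;1 0 0 -2 0 0 0;1 0 0 -2 0 0 0;1 0 0 0 0 0 0")

```text
t: 12.12
tool_pos: [509.8, -144.4, 43.0]
orientation: [0.0, 0.981, -0.193, 0.003]
wrist_force: [1.8, 0.9, 5.2]
grip_width: 0.209
gripper_force: 119.2
```

Call:
move_arm(targets="1 -0.5 0.2 -3 0 0 0;1 -0.5 0.2 -3 0 0 0;1 0 0 -3 0 0 0;1 0 0 -2 0 0 0;1 0 0 -2 0 0 0;1 0 0 0 0 0 0;1 0 0 0 0 0 0")

```text
t: 12.7
tool_pos: [507.1, -143.3, 31.6]
orientation: [0.0, 0.981, -0.193, 0.001]
wrist_force: [-11.5, 4.1, 25.8]
grip_width: 0.208
gripper_force: 121.3
```

Call:
move_arm(targets="1 0 0 -1.5 0 0 0;1 0 0 0 0 0 0;1 0 0 2 0 0 0;1 0 0 1 0 0 0;1 0 0 0 0 0 0")

```text
t: 13.12
tool_pos: [507.1, -143.3, 31.7]
orientation: [0.0, 0.981, -0.193, 0.001]
wrist_force: [-6.4, 3.5, 18.0]
grip_width: 0.205
gripper_force: 120.2
```

Call:
move_arm(targets="0.3 0 0 0 0 0 0;-0.2 0 0 0 0 0 0;-0.6 0 0 0 0 0 0;-1 0 0 0 0 0 0;-1 0 0 0 0 0 0;-1 0 0 0 0 0 0;-1 0 0 0 0 0 0;-1 0 0 0 0 0 0")

```text
t: 13.78
tool_pos: [506.6, -143.3, 28.6]
orientation: [-0.0, 0.981, -0.193, -0.0]
wrist_force: [0.9, 1.1, 1.2]
grip_width: 1.005
gripper_force: 0.0
```

Call:
move_arm(targets="-1 0 0 10 0 0 0;-1 0 0 20 0 0 0;-1 0 0 20 0 0 0;-1 0 0 30 0 0 0;-1 0 0 35 0 0 0;-1 0 0 35 0 0 0;-1 0 0 0 0 0 0;-1 0 0 0 0 0 0")

```text
t: 14.45
tool_pos: [508.0, -143.7, 182.9]
orientation: [0.001, 0.981, -0.193, 0.003]
wrist_force: [-0.1, -0.5, -0.4]
grip_width: 1.003
gripper_force: 0.0
```

Call:
move_arm(targets="-1 0 -15 0 0 0 4;-1 -1 -22 0 0 0 4;-1 -2 -25 0 0 0 4;-1 -2 -25 0 0 0 4;-1 -2 -25 0 0 0 4;-1 -2 -25 0 0 0 3.8;-1 -2 -25 0 0 0 0;-1 -2 -20 0 0 0 0")

```text
t: 15.12
tool_pos: [492.7, -326.7, 177.2]
orientation: [-0.001, 1.0, 0.013, -0.001]
wrist_force: [-0.4, -0.3, 0.8]
grip_width: 0.996
gripper_force: 0.0
```

```bash
python3 -c "
from h import *
o=ctrl.get_obs();print(o['tool_pos'],o['orientation'],o['t'])
for n in ('side','top'):
    I,D=both(n,n+'6'); P=cloud(n,D); x0,y0,x1,y1=BOX[n]['base']
    Q=P[y0:y1,x0:x1].reshape(-1,3); C=I[y0:y1,x0:x1].reshape(-1,3).astype(int)
    t=np.radians(-22.3);u=np.array([np.cos(t),np.sin(t)]);v=np.array([-u[1],u[0]]);r=Q[:,:2]-[507.8,-143.4]; a=r@u;b=r@v
    k=(abs(a)<14)&(abs(b)<13)&(Q[:,2]>20); print(n,'mid',k.sum(),np.percentile(Q[k,2],[50,90,97]).round(1),np.median(b[k]))
    k=(abs(a)<14)&(abs(b)<14)&(Q[:,2]>37); print('top',rectz(Q[k],37,80))
    w=(C.min(1)>60)&(abs(a)<45)&(abs(b)<15)&(Q[:,2]>25); print('bright a',w.sum(),np.percentile(a[w],[2,50,98]).round(1))
I=np.load('side6.npz')['I'];J=np.load('top6.npz')['I']
f=lambda X:cv2.resize(np.clip(X.astype(float)*1.8,0,255).astype(np.uint8),(400,400),interpolation=cv2.INTER_CUBIC)
cv2.imwrite('pics/s6c.png',np.hstack([f(I[150:210,325:385]),f(J[180:240,340:400])])[:,:,::-1])
"
```

```text
[ 492.71746862 -326.67579586  177.16803509] [-6.03718669e-04  9.99913005e-01  1.31321965e-02 -1.07888408e-03] 15.1167
side mid 68 [39.5 42.5 43. ] 5.113088580784858
top (49, array([ 508.7, -143.1]), array([20.2, 25.7]), 77.4, 'med', array([ 509.7, -141.5,   40.7]))
bright a 100 [-24.6   2.2  28.2]
top mid 93 [41.6 43.8 44.7] 2.74862286213484
top (82, array([ 508.5, -141.7]), array([19.6, 27.1]), 69.1, 'med', array([ 509.2, -141.4,   41.9]))
bright a 168 [-29.1  -1.5  25.8]
```

View pics/s6c.png

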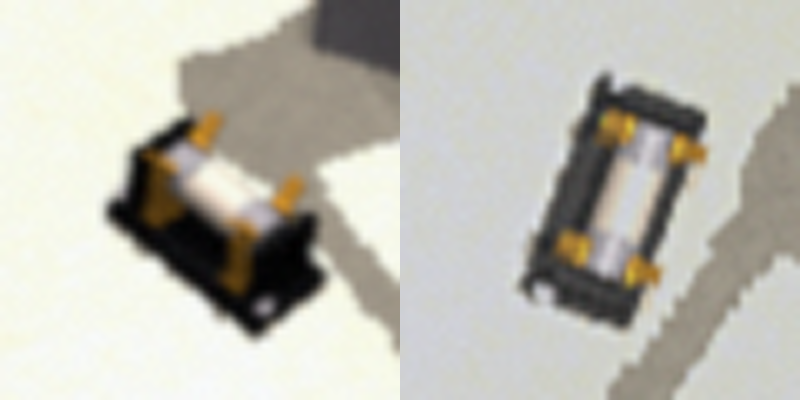

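The fuse sits in both clips, side crop (230,190) and top crop (630,205). Its top is 43 mm high, so it is fully home. The gauge is next.

Call:
move_arm(targets="-1 -1.5 -2.5 -15 0 0 0;-1 0 0 -20 0 0 0;-1 0 0 -15 0 0 0;-1 0 0 -10 0 0 0;-1 0 0 -3 0 0 0;-1 0 0 0 0 0 0;-1 0 0 0 0 0 0", grip_force=70)

```text
t: 15.8
tool_pos: [492.4, -327.5, 116.4]
orientation: [0.0, 1.0, 0.014, 0.0]
wrist_force: [0.5, -0.1, 0.3]
grip_width: 1.0
gripper_force: 0.0
```

```bash
python3 -c "
from h import *
print(ctrl.get_obs()['tool_pos'])"
```

```text
[ 492.41177784 -327.53645402  116.38692006]
```

Call:
move_arm(targets="-1 -1.2 -1.8 -3 0 0 0;-1 0 0 0 0 0 0;-1 0 0 0 0 0 0")

```text
t: 16.05
tool_pos: [491.1, -329.8, 113.4]
orientation: [0.0, 1.0, 0.013, 0.0]
wrist_force: [-0.5, 0.6, -1.2]
grip_width: 1.003
gripper_force: 0.0
```

Call:
move_arm(targets="1 0 0 0 0 0 0;1 0 0 0 0 0 0;1 0 0 0 0 0 0;1 0 0 0 0 0 0;1 0 0 0 0 0 0;1 0 0 0 0 0 0;1 0 0 0 0 0 0")

```text
t: 16.63
tool_pos: [491.0, -329.8, 113.0]
orientation: [0.0, 1.0, 0.013, 0.0]
wrist_force: [0.8, -1.5, 1.1]
grip_width: 0.39
gripper_force: 72.4
```

Call:
move_arm(targets="1 0 0 5 0 0 0;1 0 0 15 0 0 0;1 0 0 20 0 0 0;1 0 0 20 0 0 0;1 0 0 10 0 0 0;1 0 0 0 0 0 0;1 0 0 0 0 0 0")

```text
t: 17.22
tool_pos: [491.0, -329.5, 182.3]
orientation: [-0.0, 1.0, 0.013, -0.0]
wrist_force: [-0.3, -0.3, -5.2]
grip_width: 0.385
gripper_force: 72.0
```

```bash
python3 -c "
from h import *
o=ctrl.get_obs();print(o['tool_pos'],o['orientation'],o['wrist_force'],o['grip_width'])
for n in ('side',):
    I,D=both(n,n+'7')
P=cloud('side',D); Q=P[80:170,340:430].reshape(-1,3); Q=Q[~np.isnan(Q[:,2])]
for lo,hi in((40,110),(100,150),(150,166)): print(lo,rectz(Q[(abs(Q[:,0]-491)<60)&(abs(Q[:,1]+329)<80)],lo,hi))
cv2.imwrite('pics/s7c.png',cv2.resize(np.clip(I[50:210,300:500].astype(float)*1.8,0,255).astype(np.uint8),None,fx=3,fy=3)[:,:,::-1])"
```

```text
[ 490.9706638  -329.48300547  182.32987892] [-1.02756652e-04  9.99910314e-01  1.33922076e-02 -3.97849327e-05] [-0.26035685 -0.31284618 -5.21908604] 0.38528325155839394
40 (290, array([ 491.3, -327.8]), array([ 55.8, 108.2]), 1.9, 'med', array([ 481.6, -279.2,   90.5]))
100 (383, array([ 491.5, -329.3]), array([ 56.2, 110.1]), 2.0, 'med', array([ 481.2, -278.3,  126.3]))
150 (218, array([ 490.4, -329.4]), array([112.7,  41.2]), 89.4, 'med', array([ 485. , -299.8,  157.3]))
```

View pics/s7c.png

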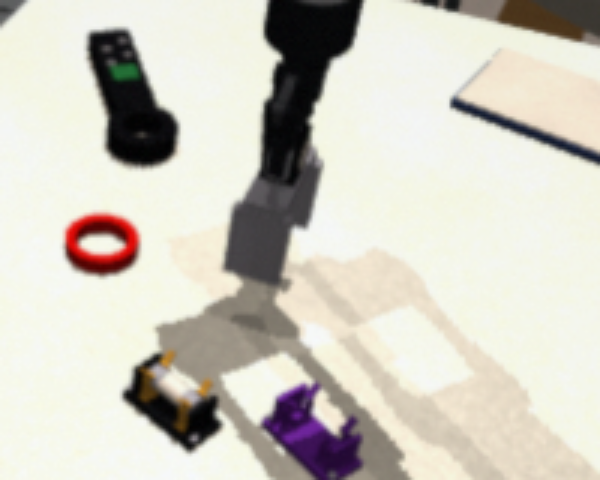

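The gauge is held upright and clear of the table at crop (265,215), and the fuse base is at crop (170,395). Carrying it over.

Call:
move_arm(targets="1 1 12 5 0 0 -2;1 1.8 19 0 0 0 -4;1 2 20 0 0 0 -4;1 2 20 0 0 0 -4;1 2 20 0 0 0 -4;1 2 20 0 0 0 -4;1 2 20 0 0 0 -2;1 2 20 0 0 0 0")

```text
t: 17.93
tool_pos: [505.0, -177.3, 185.4]
orientation: [-0.0, 0.981, -0.196, -0.002]
wrist_force: [-0.1, 0.5, -5.0]
grip_width: 0.394
gripper_force: 72.2
```

Call:
move_arm(targets="1 2 20 0 0 0 0;1 0 15 0 0 0 0;1 0 0 0 0 0 0;1 0 0 0 0 0 0;1 0 0 0 0 0 0;1 0 0 0 0 0 0")

```text
t: 18.43
tool_pos: [507.4, -144.2, 186.9]
orientation: [0.0, 0.981, -0.195, -0.001]
wrist_force: [0.5, 0.2, -4.0]
grip_width: 0.39
gripper_force: 72.1
```

Call:
move_arm(targets="1 0.4 0.8 -15 0 0 0;1 0 0 -20 0 0 0;1 0 0 -15 0 0 0;1 0 0 -10 0 0 0;1 0 0 -6 0 0 0;1 0 0 -3 0 0 0;1 0 0 0 0 0 0;1 0 0 0 0 0 0")

```text
t: 19.1
tool_pos: [508.5, -143.1, 119.7]
orientation: [0.0, 0.981, -0.195, 0.001]
wrist_force: [-0.2, 0.3, -4.4]
grip_width: 0.392
gripper_force: 72.2
```

Call:
move_arm(targets="1 0 0 -2 0 0 0;1 0 0 -1 0 0 0;1 0 0 0 0 0 0;1 0 0 0 0 0 0")

```text
t: 19.43
tool_pos: [508.5, -142.8, 116.2]
orientation: [0.0, 0.981, -0.195, 0.001]
wrist_force: [0.9, -0.2, -3.3]
grip_width: 0.393
gripper_force: 72.2
```

Call:
move_arm(targets="1 -0.3 -0.3 -1.5 0 0 0;1 0 0 -1 0 0 0;1 0 0 0 0 0 0;1 0 0 0 0 0 0;1 0 0 0 0 0 0")

```text
t: 19.85
tool_pos: [507.8, -143.1, 113.3]
orientation: [-0.0, 0.981, -0.195, -0.0]
wrist_force: [0.7, 0.5, -3.1]
grip_width: 0.391
gripper_force: 72.2
```

Call:
move_arm(targets="1 0 0 -0.6 0 0 0;1 0 0 0 0 0 0;1 0 0 0 0 0 0")

```text
t: 20.1
tool_pos: [507.9, -143.1, 112.9]
orientation: [0.0, 0.981, -0.195, 0.0]
wrist_force: [-0.2, 0.8, -1.0]
grip_width: 0.387
gripper_force: 72.3
```

Call:
move_arm(targets="0 0 0 0 0 0 0;-0.3 0 0 0 0 0 0;-0.6 0 0 0 0 0 0;-1 0 0 0 0 0 0;-1 0 0 0 0 0 0;-1 0 0 0 0 0 0;-1 0 0 0 0 0 0;-1 0 0 0 0 0 0")

```text
t: 20.77
tool_pos: [507.8, -143.1, 112.6]
orientation: [-0.0, 0.981, -0.195, -0.0]
wrist_force: [0.3, -0.6, 0.3]
grip_width: 0.996
gripper_force: 0.0
```

Call:
move_arm(targets="-1 0 0 10 0 0 0;-1 0 0 20 0 0 0;-1 0 0 25 0 0 0;-1 0 0 25 0 0 0;-1 0 0 25 0 0 0;-1 0 0 25 0 0 0;-1 0 0 0 0 0 0;-1 0 0 0 0 0 0")

```text
t: 21.43
tool_pos: [508.5, -143.3, 245.5]
orientation: [0.0, 0.981, -0.195, 0.002]
wrist_force: [0.3, -0.3, -0.1]
grip_width: 1.001
gripper_force: 0.0
```

Call:
move_arm(targets="-1 0 15 0 0 0 0;-1 0 25 0 0 0 0;-1 0 30 0 0 0 0;-1 0 30 0 0 0 0;-1 0 30 0 0 0 0;-1 0 30 0 0 0 0;-1 0 0 0 0 0 0;-1 0 0 0 0 0 0")

```text
t: 22.1
tool_pos: [507.3, 18.2, 241.4]
orientation: [0.0, 0.981, -0.193, -0.001]
wrist_force: [-0.4, 0.1, 0.4]
grip_width: 1.0
gripper_force: 0.0
```

```bash
python3 -c "
from h import *
o=ctrl.get_obs();print(o['tool_pos'],o['t'])
for n in ('top','side'):
    I,D=both(n,n+'8'); P=cloud(n,D).reshape(-1,3); k=np.hypot(P[:,0]-508,P[:,1]+143)<75; Q=P[k]
    for lo,hi in((80,96),(125,145)): print(n,lo,rectz(Q,lo,hi))
    k=(Q[:,2]>125)&(Q[:,2]<145); print('ztop',np.median(Q[k,2]))
J=np.load('top8.npz')['I'];f=lambda X:cv2.resize(np.clip(X.astype(float)*1.8,0,255).astype(np.uint8),(400,400),interpolation=cv2.INTER_CUBIC)
cv2.imwrite('pics/s8c.png',np.hstack([f(I[110:210,305:405]),f(J[160:260,320:420])])[:,:,::-1])
"
```

```text
[507.33002981  18.17414338 241.38745284] 22.1
top 80 (218, array([ 498.5, -168.1]), array([53.5, 48.3]), 62.9, 'med', array([ 490.3, -177.2,   88.5]))
top 125 (228, array([ 506.7, -143. ]), array([33. , 39.2]), 73.2, 'med', array([ 506.5, -142.8,  136.7]))
ztop 136.7346136482833
side 80 (333, array([ 506.2, -142.6]), array([108.9,  41.9]), 65.0, 'med', array([ 509.2, -122. ,   87.8]))
side 125 (146, array([ 506.5, -142.2]), array([35.4, 36.5]), 72.8, 'med', array([ 502.7, -139.7,  135.8]))
ztop 135.77209711465548
```

View pics/s8c.png

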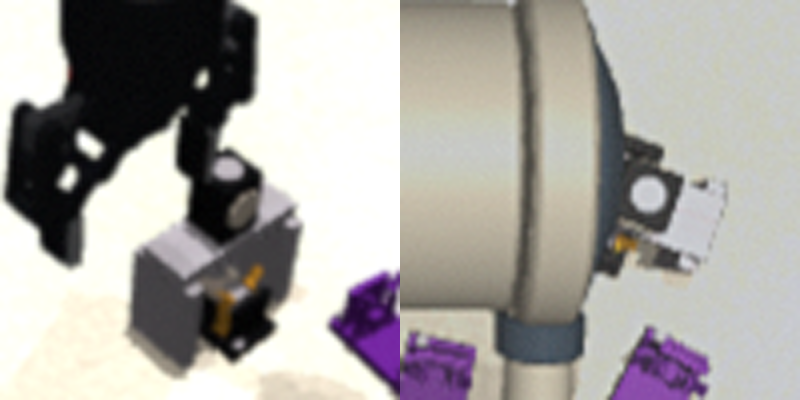

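The gauge stands astride the base, side crop (220,270). Its housing top is 136 mm high, so the soles are on the table, and its centre is within about 2 mm of the base's. The gripper is clear of it, so I'm handing in.

```bash
python3 -c "
from station import ctrl
print(ctrl.sign_off())"
```

```text
the job is handed in; nothing more can be done
None
```

The job is handed in at about 22 s of the 69 s allowed; no verdict was returned. By the cameras, the thick fuse went into the rest and then fully home in the clips, and the gauge stands upright astride the base within about 2 mm of centre. I couldn't read the gauge directly, and I didn't re-measure the thin fuses, screwdriver and tape roll at the end.

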